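# Park the parts case in its corner stop

### The arm

A 6-joint arm with a two-finger parallel gripper is mounted at the origin on a cart in front of the work surface, level with it; the furniture and walls round the work are solid. World frame = base frame: x ahead of the robot, y to its left, z up, the work surface at z = 0. Lengths are in m, angles in rad, forces in N, time in s.
With the tool pointing down it reaches from about 0.325 to 0.775 m from the base axis. Payload 9.3 kg.
Tool frame: the origin (TCP) lies midway between the tips of the shut fingers; the grasp point (between the pads) lies 19 mm behind it; z points along the fingers, y is the line along which they close (so a half turn about z gives the same grasp; the last joint's range is limited). The gripper opens to 85 mm and grips with 20 to 120 N. Pads are 22 mm wide; open, the fingers measure 114 mm over their backs; the gripper's body (76 mm by 85 mm) begins 54 mm behind the grasp point. The pads swing forward as they close: fully open they stand 13 mm farther back than shut.
Start: joints at [1.049, 0.259, 0.021, 1.334, 0, 1.418], TCP at [0.198, 0.513, 0.231] pointing down, gripper open.
Joint ranges: [-3.04, 3.04], [-0.91, 1.82], [-1.04, 1.36], [-1.92, 1.95], [-1.52, 1.45], [-3.14, 3.14]. Speed limits (rad/s): [2.22, 2.22, 2.79, 3.14, 3.14, 3.14].

### API

Orientations are given as a unit quaternion [x, y, z, w].
In Python, from rig import robot, read_camera, camera_model gives the robot as it stands.
- The arm moves only by the tool carry_out, never from a script. Its argument "moves" is a list of rows, each an object of numbers: "x", "y", "z": the shift along the tool's x, y, z in cm; "spin": the turn about the tool's z in degrees. In form: [{"x": .., "y": .., "z": .., "spin": ..}, ...]. A call has 1 to 12 rows; each row shifts and turns the commanded pose from where the row before left it, along the tool's axes as they then stand; what a row does not reach is not made up. A row lasts 1/10 s, in which the tool goes at most 50 mm and 8.59 degrees, less where a joint would pass 70% of its speed; a pose out of reach is approached as far as the arm can. A call is refused whole if a number of a shift passes 5 or a number of a turn 8.59, either way. A call with a gripper value outside its range is refused whole. "gripper" is the opening, from 0 (shut) to 1 (fully open), set as the call begins (left out, the last holds). The fingers move at their own pace and stop on an object; "grip_force" is the grip in N (left out, the last holds). Time passes only in rows, so rows that do not move let the fingers close. It gives the time, the measured TCP pose, the force, the opening and the grip force at its end, in the units of the state.
- robot.observe(): the state, without advancing time (a new reading comes with each control period).
- read_camera(name): name is "scene" or "side" or "wrist"; returns the picture (400x640x3 uint8, red, green, blue); there is no depth.
- camera_model(name): a dict with "K" (3x3 intrinsics, pixels), "R" (3x3) and "t" (3): a world point X has camera coordinates R X + t. Camera axes: x right, y down, z forward; pixel columns grow to the right and rows downward; lengths in m; the calibration is good to about 2 mm. A picture is of the moment at which its call begins: read the wrist's pose just before it. camera_model takes no time and is no camera call; for the wrist camera it gives the pose at the moment of the call.
- robot.close_job(): hands the job in; it is judged then, once.
The state is a dict: "time": time; "joints": joint angles; "joint_velocities": joint speeds; "joint_torque": joint torques, N m; "eef_pos": TCP position; "tool_rot": TCP orientation; "ft_force": force on the tool from outside, world axes, zero at the start; "moment": the same for the moment, N m; "opening": finger opening in m; "grip_force": force on a finger pad.
Only numpy, scipy, OpenCV 4.12 (cv2) and the standard library are available. Lean on these libraries where they do the work, as an engineer would, in place of code of your own. Each camera call takes 0.05 s, during which the arm holds its last target. There are 200 camera calls.

### The job

Push the grey assortment case along the table top until it is parked square in the blue corner stop, with its far long side flat against the stop's long flange and its end against the short flange. Only push it with the fingers: do not lift or tip it, and leave the jar, the tape measure, the black coil and the roll of white tape where they stand. Finish with the arm clear of everything.

Things in the scene. Friction and masses are not known exactly. Their poses are not given: they have to be found in the camera images.
- case: Grey assortment case, clear lid fixed shut, 0.13 to 0.26 kg, friction on the table about 0.5 to 1. Origin: centre of its underside. Outer walls at +-62 mm along its x, +-44 mm along its y, 30 mm high; lid on top at 31 to 33 mm overhangs them by 1 mm. The lid hinge is at the top of the long +y side; a small latch sticks out about 10 mm from the middle of the -y side, for looks only (no contact).
- corner_stop: Blue steel corner stop, bolted down. Origin: its inner corner, at table level. Two flanges 24 mm high, 4 mm thick, feet 26 mm wide and 4 mm thick on the outer sides only. Long flange: inner face is the plane x = 0, faces -x, runs from y = 0 to 120 mm. Short flange: inner face is the plane y = 0, faces +y, runs from x = -85 mm to 0.
- parked (a point): Where the case's origin lies when it is parked: on the bare table at x = -44, y = +62 mm in the stop's frame, and turned with the stop. The parked case has its own +y (hinge side) along this point's +x, and its own +x along this point's -y.
- seal_jar: Bystander: clear jar of sealing rings with black lid, 58 mm diameter, 56 mm high; origin at the centre of its underside. Leave alone.
- tape_measure: Bystander: yellow and black tape measure standing on edge, 34 x 79 x 57 mm; origin under its middle. Leave alone.
- spare_coil: Bystander: black valve coil block with white top, 30 x 36 x 46 mm; origin under its middle. Leave alone.
- thread_tape: Bystander: roll of white thread tape lying flat, 54 mm diameter, 15 mm high; origin at the centre of its underside. Leave alone.

How it is judged:
By the outcome, as a careful person would: the job done as asked, in the order asked, and still so for the second after the job is handed in, with the robot touching nothing.
It also fails if it takes over 64 s, if anything falls off the work surface, if the arm or the gripper's body presses on something with over 40 N, if the wrist force passes 120 N, or if a joint passes its speed limit or range.

## Working session

There is one attempt and no reset: what is moved stays moved. The work goes in short steps, Python scripts to look and compute and a tool call to move; the robot and the scene stay as the last step left them, time stands still between calls to the robot, and variables do not carry over. Pictures are saved under pics/ and viewed, at most 10 in all, crops included, and the job is handed in when it is done.

Besides the shell and the picture viewer there is one more tool, called after "Request:" as a command line: name --argument value ..., lists and objects as JSON in quotes. carry_out: Moves the arm, as the interface text tells. Its arguments: {"type":"object","properties":{"moves":{"type":"array","items":{"type":"object","properties":{"x":{"type":"number"},"y":{"type":"number"},"z":{"type":"number"},"spin":{"type":"number"}}}},"gripper":{"type":"number"},"grip_force":{"type":"number"}},"required":["moves"]}

```bash
mkdir -p pics
cat > h.py <<'E'
import numpy as np, cv2
from rig import robot, read_camera, camera_model
def snap(n,f):
    m=camera_model(n); im=read_camera(n); cv2.imwrite('pics/'+f,im[:,:,::-1]); return im,m
def ray(m,u,v,z=0.):
    K,R,t=[np.array(m[k]) for k in('K','R','t')]
    c=-R.T@t; d=R.T@np.linalg.solve(K,[u,v,1.]); return c+d*(z-c[2])/d[2]
def proj(m,X):
    K,R,t=[np.array(m[k]) for k in('K','R','t')]
    p=K@(R@np.array(X)+t); return p[:2]/p[2]
E
python3 - <<'E'
from h import *
for n in('scene','side'):
    im,m=snap(n,n+'0.png'); print(n,ray(m,320,200),-np.array(m['R']).T@m['t'])
s=robot.observe(); print(s['time'],s['eef_pos'],s['tool_rot'],s['opening'])
E
```

```text
scene [ 0.56568708 -0.0521111   0.        ] [ 0.12771251 -0.59164838  0.57579111]
side [ 0.58658075 -0.04797414  0.        ] [ 0.31581049 -0.72678327  0.52933614]
0.1 [0.19814155 0.51283034 0.23073337] [ 1.83339334e-01  9.83049518e-01 -5.34508546e-04 -2.19401235e-04] 0.08509054218810629
```

View pics/scene0.png

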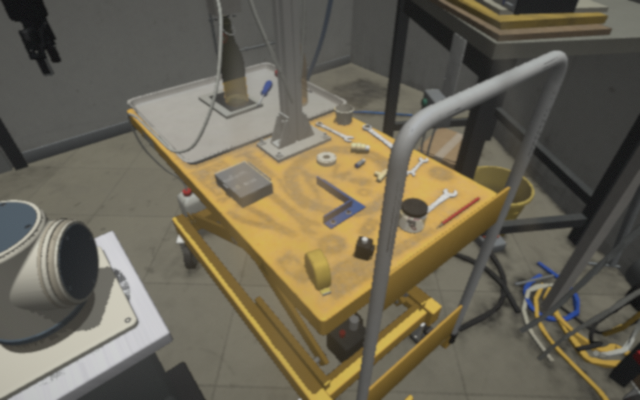

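View pics/side0.png

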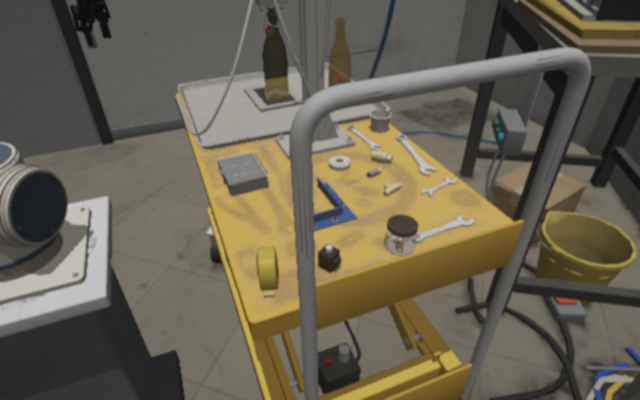

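The case is at about (243,183) in scene, the stop at (340,200), the jar at (412,215), the tape measure at (318,268), the coil at (365,247) and the tape roll at (326,158). I'll zoom in for corners.

Run:
```python
import cv2
a=cv2.imread('pics/scene0.png')[140:240,205:375]; b=cv2.imread('pics/side0.png')[140:240,205:375]
a=cv2.resize(a,None,fx=4.7,fy=4.7,interpolation=cv2.INTER_CUBIC)
cv2.imwrite('pics/sc1.png',a)
cv2.imwrite('pics/si1.png',cv2.resize(b,None,fx=4.7,fy=4.7,interpolation=cv2.INTER_CUBIC))
```

```text
(no output)
```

View pics/sc1.png

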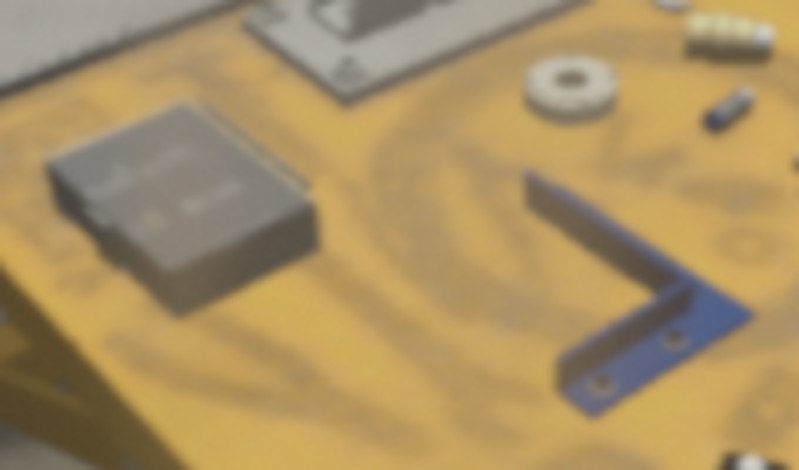

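View pics/si1.png

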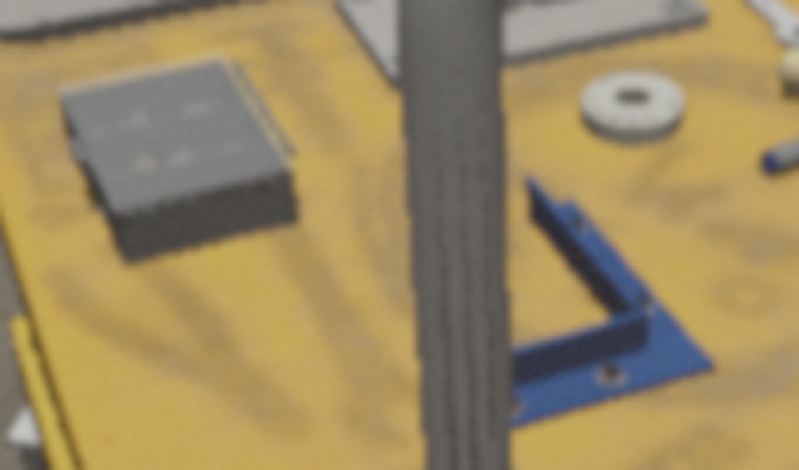

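Scene crop: case lid corners at (48,162), (185,102), (318,203), (172,268), with the hinge facing the stop. The stop's long flange end is at (527,172), its short flange end at (560,360) and its foot corner at (752,314). The side crop agrees. Next I'll fit the poses.

```bash
cat > fit.py <<'E'
from h import *
from scipy.optimize import least_squares
ms={n:camera_model(n) for n in('scene','side')}
def full(p): return np.array([205+p[0]/4.7,140+p[1]/4.7])
def fit(obs,x0):
    def r(q):
        c,s=np.cos(q[2]),np.sin(q[2]); o=[]
        for n,X,p in obs:
            o+=list(proj(ms[n],[q[0]+c*X[0]-s*X[1],q[1]+s*X[0]+c*X[1],X[2]])-full(p))
        return o
    f=least_squares(r,x0,loss='soft_l1'); print(np.round(f.x[:2]*1e3,1),np.degrees(f.x[2]).round(2)); print(np.array(r(f.x)).reshape(-1,2).round(1).tolist()); return f.x
L=.063;W=.045
case=[('scene',(-L,-W,.033),(48,162)),('scene',(-L,W,.033),(185,102)),('scene',(L,W,.033),(318,203)),('scene',(L,-W,.033),(172,268)),('scene',(.062,-.044,0),(180,317)),('scene',(.062,.044,0),(318,250)),
('side',(-L,-W,.033),(62,95)),('side',(-L,W,.033),(220,58)),('side',(L,W,.033),(297,172)),('side',(L,-W,.033),(118,217)),('side',(.062,-.044,0),(130,262)),('side',(.062,.044,0),(297,220))]
stop=[('scene',(0,.12,.024),(527,172)),('scene',(0,.12,0),(527,203)),('scene',(-.085,0,.024),(560,360)),('scene',(-.085,0,0),(560,387)),('scene',(0,0,.024),(665,289)),
('side',(0,.12,.024),(530,180)),('side',(0,.12,0),(532,213)),('side',(0,0,.024),(612,318))]
for p in [(752,314)]: print('foot',ray(ms['scene'],*full(p),.004),ray(ms['side'],*full((715,367)),.004))
if __name__=='__main__':
    a=ray(ms['scene'],*full((180,190)),.03); b=ray(ms['scene'],*full((665,289)),.024)
    d=ray(ms['scene'],*full((527,172)),.024)-b
    th=np.arctan2(d[1],d[0])-np.pi/2
    S=fit(stop,[b[0],b[1],th]); C=fit(case,[a[0],a[1],th-np.pi/2])
    c,s=np.cos(S[2]),np.sin(S[2]); R=np.array([[c,-s],[s,c]])
    print('case in stop',R.T@(C[:2]-S[:2])*1e3,'yawerr',np.degrees(C[2]-S[2]+np.pi/2))
    print('parked',S[:2]+R@[-.044,.062])
    for n,u,v,z in(('jar',413,207,.056),('tapem',318,268,.03),('coil',364,243,.04),('thread',326,157,.015)):
        p=ray(ms['scene'],u,v,z); print(n,p.round(3),R.T@(p[:2]-S[:2])*1e3)
E
python3 fit.py
```

```text
foot [ 0.62777911 -0.14102569  0.004     ] [ 0.6305498  -0.14145866  0.004     ]
[ 602.7 -118.8] 0.98
[[0.2, -0.4], [0.3, 0.7], [-1.5, -0.7], [-1.5, 1.6], [4.5, -1.7], [-0.3, -0.1], [-0.6, 1.7], [5.1, -0.3]]
[449.9 100.8] -87.62
[[-1.5, -0.9], [0.4, -1.7], [0.9, -1.3], [-0.1, 0.7], [0.2, 0.9], [1.4, -0.5], [-2.1, -0.6], [0.2, -0.8], [0.2, -0.4], [-0.8, -0.3], [-1.0, 2.1], [0.9, 1.4]]
case in stop [-149.01676356  222.16422423] yawerr 1.4016586090013317
parked [ 0.55768887 -0.05751326]
jar [ 0.66  -0.246  0.056] [  55.04592701 -128.46518047]
tapem [ 0.415 -0.232  0.03 ] [-189.74920965 -109.56695371]
coil [ 0.519 -0.246  0.04 ] [ -86.18677429 -125.71340915]
thread [0.681 0.064 0.015] [ 81.74643143 181.75222227]
```

Run:
```python
from h import *
m=camera_model('scene'); s=camera_model('side')
for n,mm,u,v in(('plate near',m,279,161),('plate left',m,258,148),('col base',m,290,140),('bottle base',m,232,100),('tray corner near',m,190,162),('tray far left',m,130,102),('tray r',m,345,100),('plate near s',s,290,153),('column s',s,318,138),('bottle s',s,275,98),('tray edge s',s,195,150),('tray2 s',s,180,95)):
    print(n,ray(mm,u,v).round(3))
# bottle height: top pixel (232,0?) side top (272,10)
for h in(.1,.2,.3): print(h, proj(s,[*ray(s,275,98)[:2],h]).round(0), proj(s,[*ray(s,318,138)[:2],h]).round())
print(robot.observe()['joints'])
wm=camera_model('wrist'); print(ray(wm,320,200), ray(wm,0,0),ray(wm,640,400)); snap('wrist','w0.png')
```

```text
plate near [0.584 0.148 0.   ]
plate left [0.576 0.241 0.   ]
col base [0.672 0.219 0.   ]
bottle base [0.674 0.57  0.   ]
tray corner near [0.394 0.298 0.   ]
tray far left [0.391 0.784 0.   ]
tray r [0.98  0.318 0.   ]
plate near s [0.594 0.177 0.   ]
column s [0.692 0.226 0.   ]
bottle s [0.669 0.553 0.   ]
tray edge s [0.365 0.295 0.   ]
tray2 s [0.375 0.716 0.   ]
0.1 [273.  68.] [317. 104.]
0.2 [270.  36.] [317.  66.]
0.3 [267.   0.] [316.  23.]
[1.04940943e+00 2.59146133e-01 2.08689572e-02 1.33367313e+00
 6.06365896e-05 1.41817404e+00]
[0.23586436 0.49831271 0.        ] [-0.11243321  0.24750734  0.        ] [7.68497983e-01 8.81856514e-01 5.55111512e-17]
```

View pics/w0.png

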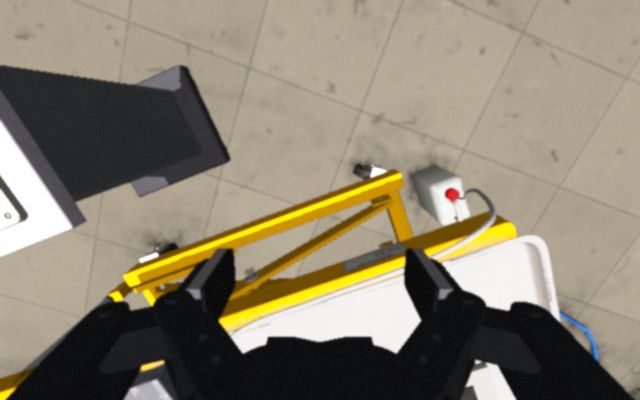

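Wrist view: it looks down at the tray and floor, and its calibration is usable. The column stands near (0.68,0.22), clear of my path. I'll turn the tool first, then move over.

Request:
carry_out --moves '[{"spin": 8.5}, {"spin": 8.5}, {"spin": 8.5}, {"spin": 8.5}, {"spin": 8.5}, {"spin": 8.5}, {"spin": 8.5}, {"spin": 8.4}]' --gripper 0.65

```text
schema error: expected keys x, y, z, spin
```

Request:
carry_out --moves '[{"x": -3.1, "y": 2.5}, {"x": -3.1, "y": 2.5}, {"x": -3.1, "y": 2.5}, {"x": -3.1, "y": 2.5}, {"x": -3.1, "y": 2.5}, {"x": -3.1, "y": 2.5}, {"x": -3.1, "y": 2.5}, {"x": -3.1, "y": 2.5}, {"x": -3.1, "y": 2.5}, {"x": -3.1, "y": 2.5}, {}]'

```text
schema error: expected keys x, y, z, spin
```

Run:
```python
from h import *
s=robot.observe(); print(s['time'],s['eef_pos'],s['tool_rot'],s['joints'],s['ft_force'],s['opening'])
im,m=snap('wrist','w1.png'); np.savez('w1.npz',**m)
```

```text
0.15 [0.19816908 0.51281451 0.23081315] [ 1.83374908e-01  9.83042914e-01 -4.91968171e-04 -1.75738236e-04] [1.04938041e+00 2.59046059e-01 2.09334315e-02 1.33372851e+00
 6.36317399e-06 1.41821742e+00] [ 0.44037774  0.72680177 -0.0034579 ] 0.08544227291547793
```

View pics/w1.png

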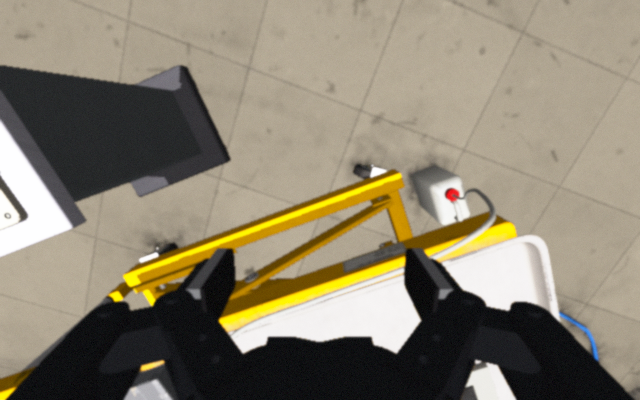

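The picture is unchanged, because both calls were refused: every row needs all four keys. I'll resend them.

Request:
carry_out --moves '[{"x": 0, "y": 0, "z": 0, "spin": 8.5}, {"x": 0, "y": 0, "z": 0, "spin": 8.5}, {"x": 0, "y": 0, "z": 0, "spin": 8.5}, {"x": 0, "y": 0, "z": 0, "spin": 8.5}, {"x": 0, "y": 0, "z": 0, "spin": 8.5}, {"x": 0, "y": 0, "z": 0, "spin": 8.5}, {"x": 0, "y": 0, "z": 0, "spin": 8.5}, {"x": 0, "y": 0, "z": 0, "spin": 8.4}]' --gripper 0.65

```text
time: 1.0
eef_pos: [0.1982, 0.5129, 0.2311]
tool_rot: [0.703, 0.711, -0.0, 0.0]
ft_force: [0.3, 0.4, 0.4]
opening: 0.0558
grip_force: 0.0
```

Request:
carry_out --moves '[{"x": -3.1, "y": 2.5, "z": 0, "spin": 0}, {"x": -3.1, "y": 2.5, "z": 0, "spin": 0}, {"x": -3.1, "y": 2.5, "z": 0, "spin": 0}, {"x": -3.1, "y": 2.5, "z": 0, "spin": 0}, {"x": -3.1, "y": 2.5, "z": 0, "spin": 0}, {"x": -3.1, "y": 2.5, "z": 0, "spin": 0}, {"x": -3.1, "y": 2.5, "z": 0, "spin": 0}, {"x": -3.1, "y": 2.5, "z": 0, "spin": 0}, {"x": -3.1, "y": 2.5, "z": 0, "spin": 0}, {"x": -3.1, "y": 2.5, "z": 0, "spin": 0}, {"x": 0, "y": 0, "z": 0, "spin": 0}]'

```text
time: 2.1
eef_pos: [0.456, 0.2042, 0.2308]
tool_rot: [0.703, 0.712, -0.0, 0.0]
ft_force: [0.0, 0.1, 0.1]
opening: 0.0554
grip_force: 0.0
```

Run:
```python
from h import *
s=robot.observe(); print(s['time'],s['eef_pos'],s['tool_rot'],s['joints'],s['ft_force'],s['opening'])
im,m=snap('wrist','w2.png'); np.savez('w2.npz',**m)
```

```text
2.1 [0.4559901  0.20420882 0.23076473] [ 7.02643566e-01  7.11541852e-01 -2.83843602e-04  3.62966428e-04] [ 2.53484694e-01  1.72906930e-01 -9.27729317e-02  1.30523179e+00
 -9.14301897e-04  1.81169691e+00] [0.02419164 0.10557403 0.0798151 ] 0.05539995619772243
```

View pics/w2.png

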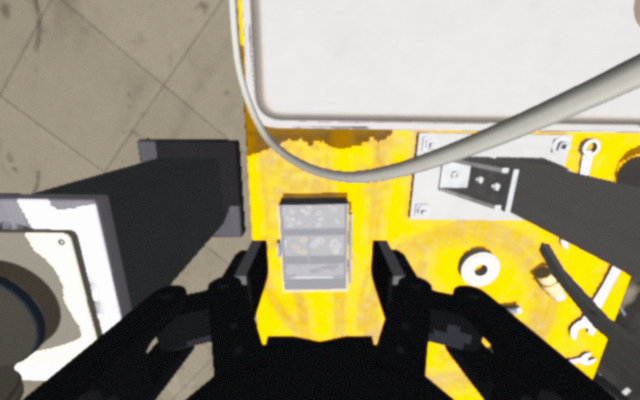

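Wrist view: the case is at (313,245), nearly square, with the tape roll at (480,268). A hose sweeps through (340,178). I'll refine the case pose and triangulate the hose.

Run:
```python
from h import *
m=dict(np.load('w2.npz')); sc=camera_model('scene'); sd=camera_model('side')
print('cam',-m['R'].T@m['t'])
for u,v in((300,168),(340,178),(420,165),(560,100),(250,110)):
    print(u,v,[(z,ray(m,u,v,z)[:2].round(2).tolist(),proj(sc,ray(m,u,v,z)).round().tolist(),proj(sd,ray(m,u,v,z)).round().tolist()) for z in(0,.05,.1,.15,.2)])
P=[ray(m,u,v,.033) for u,v in((281,200),(347,199),(346,291),(283,289))]
for p in P: print(p.round(4))
print(np.mean(P,0), np.degrees(np.arctan2(*(P[1]+P[0]-P[2]-P[3])[[1,0]])))
a=cv2.imread('pics/scene0.png')[20:190,110:360]; b=cv2.imread('pics/side0.png')[20:190,150:400]
cv2.imwrite('pics/hose.png',np.hstack([cv2.resize(x,(400,272),interpolation=2) for x in(a,b)]))
```

```text
cam [0.45431018 0.27699552 0.3732312 ]
300 168 [(0, [0.43, 0.21], [218.0, 172.0], [226.0, 161.0]), (0.05, [0.43, 0.22], [214.0, 154.0], [223.0, 141.0]), (0.1, [0.44, 0.23], [210.0, 135.0], [221.0, 121.0]), (0.15, [0.44, 0.23], [205.0, 115.0], [218.0, 100.0]), (0.2, [0.44, 0.24], [200.0, 94.0], [215.0, 78.0])]
340 178 [(0, [0.48, 0.19], [238.0, 167.0], [247.0, 159.0]), (0.05, [0.48, 0.2], [232.0, 150.0], [242.0, 140.0]), (0.1, [0.48, 0.22], [225.0, 132.0], [237.0, 120.0]), (0.15, [0.47, 0.23], [218.0, 112.0], [232.0, 99.0]), (0.2, [0.47, 0.24], [211.0, 92.0], [226.0, 77.0])]
420 165 [(0, [0.59, 0.21], [267.0, 151.0], [283.0, 148.0]), (0.05, [0.57, 0.22], [258.0, 136.0], [275.0, 130.0]), (0.1, [0.55, 0.23], [249.0, 120.0], [265.0, 112.0]), (0.15, [0.53, 0.24], [238.0, 104.0], [256.0, 93.0]), (0.2, [0.52, 0.25], [227.0, 86.0], [245.0, 73.0])]
560 100 [(0, [0.75, 0.3], [296.0, 122.0], [327.0, 124.0]), (0.05, [0.71, 0.29], [285.0, 112.0], [315.0, 111.0]), (0.1, [0.67, 0.29], [273.0, 100.0], [301.0, 97.0]), (0.15, [0.63, 0.29], [260.0, 88.0], [287.0, 81.0]), (0.2, [0.59, 0.29], [246.0, 73.0], [271.0, 64.0])]
250 110 [(0, [0.37, 0.28], [184.0, 169.0], [197.0, 153.0]), (0.05, [0.38, 0.28], [184.0, 151.0], [198.0, 135.0]), (0.1, [0.39, 0.28], [184.0, 133.0], [199.0, 116.0]), (0.15, [0.4, 0.28], [183.0, 113.0], [200.0, 96.0]), (0.2, [0.41, 0.28], [183.0, 93.0], [201.0, 76.0])]
[0.4085 0.1721 0.033 ]
[0.4901 0.1745 0.033 ]
[0.4941 0.043  0.033 ]
[0.408  0.0451 0.033 ]
[0.45017346 0.10867106 0.033     ] 90.79460916704458
```

View pics/hose.png

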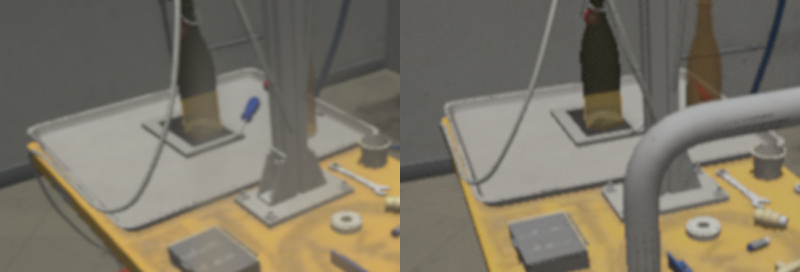

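The hose hangs around (0.44..0.51, 0.23..0.26) at z 0.11–0.23. I'll avoid it by first nudging the case about 60 mm in +x from its long side, then pushing its end with the camera side turned away.

Request:
carry_out --moves '[{"x": -3.2, "y": -2.4, "z": 0, "spin": 0}, {"x": -3.2, "y": -2.4, "z": 0, "spin": 0}, {"x": -3.2, "y": -2.4, "z": 0, "spin": 0}, {"x": 0, "y": 0, "z": 0, "spin": -8.5}, {"x": 0, "y": 0, "z": 0, "spin": -8.5}, {"x": 0, "y": 0, "z": 0, "spin": -8.5}, {"x": 0, "y": 0, "z": 0, "spin": -8.5}, {"x": 0, "y": 0, "z": 0, "spin": -8.5}, {"x": 0, "y": 0, "z": 0, "spin": -8.5}, {"x": 0, "y": 0, "z": 0, "spin": -8.5}, {"x": 0, "y": 0, "z": 0, "spin": -8.5}, {"x": 0, "y": 0, "z": 0, "spin": -8.5}]'

```text
time: 3.35
eef_pos: [0.3825, 0.1109, 0.2313]
tool_rot: [0.106, 0.994, 0.0, -0.0]
ft_force: [-0.4, 0.0, -0.0]
opening: 0.0557
grip_force: 0.0
```

Request:
carry_out --moves '[{"x": 0, "y": 0, "z": 0, "spin": -8.5}, {"x": 0, "y": 0, "z": 0, "spin": -5.2}, {"x": 0, "y": 0, "z": 4, "spin": 0}, {"x": 0, "y": 0, "z": 4, "spin": 0}, {"x": 0, "y": 0, "z": 4, "spin": 0}, {"x": 0, "y": 0, "z": 3, "spin": 0}, {"x": 0, "y": 0, "z": 0, "spin": 0}, {"x": 0, "y": 0, "z": 0, "spin": 0}]'

```text
time: 4.15
eef_pos: [0.3829, 0.1106, 0.0819]
tool_rot: [-0.011, 1.0, 0.0, -0.0]
ft_force: [1.3, -0.4, 1.4]
opening: 0.0556
grip_force: 0.0
```

Request:
carry_out --moves '[{"x": 0, "y": -0.3, "z": 3, "spin": 0}, {"x": 0, "y": 0, "z": 3, "spin": 0}, {"x": 0, "y": 0, "z": 1.1, "spin": 0}, {"x": 0, "y": 0, "z": 0, "spin": 0}, {"x": -0.6, "y": 0, "z": 0, "spin": 0}, {"x": -0.5, "y": 0, "z": 0, "spin": 0}, {"x": -0.5, "y": 0, "z": 0, "spin": 0}, {"x": -0.5, "y": 0, "z": 0, "spin": 0}, {"x": -0.5, "y": 0, "z": 0, "spin": 0}]'

```text
time: 5.05
eef_pos: [0.4096, 0.1076, 0.0106]
tool_rot: [-0.01, 1.0, -0.0, 0.0]
ft_force: [-2.5, -0.6, 1.2]
opening: 0.0555
grip_force: 1.3
```

Request:
carry_out --moves '[{"x": -0.8, "y": 0, "z": 0, "spin": 0}, {"x": -0.8, "y": 0, "z": 0, "spin": 0}, {"x": -0.8, "y": 0, "z": 0, "spin": 0}, {"x": -0.8, "y": 0, "z": 0, "spin": 0}, {"x": -0.8, "y": 0, "z": 0, "spin": 0}, {"x": -0.5, "y": 0, "z": 0, "spin": 0}]'

```text
time: 5.65
eef_pos: [0.4553, 0.1085, 0.0102]
tool_rot: [-0.01, 1.0, 0.0, 0.0]
ft_force: [-1.8, 0.6, 0.9]
opening: 0.0555
grip_force: 0.9
```

Request:
carry_out --moves '[{"x": 0, "y": 0, "z": 0, "spin": 0}]'

```text
time: 5.75
eef_pos: [0.4553, 0.1085, 0.0102]
tool_rot: [-0.01, 1.0, -0.0, 0.0]
ft_force: [0.1, -0.7, -0.6]
opening: 0.0553
grip_force: 0.0
```

Request:
carry_out --moves '[{"x": 1.5, "y": 0, "z": 0, "spin": 0}, {"x": 0, "y": 0, "z": -4, "spin": 0}, {"x": 0, "y": 0, "z": -4, "spin": 0}, {"x": 0, "y": 0, "z": -4, "spin": 0}, {"x": 0, "y": 0, "z": -4, "spin": 0}, {"x": 0, "y": 0, "z": -4, "spin": -8.5}, {"x": 0, "y": 0, "z": 0, "spin": -8.5}, {"x": 0, "y": 0, "z": 0, "spin": -8.5}, {"x": 0, "y": 0, "z": 0, "spin": -8.5}, {"x": 0, "y": 0, "z": 0, "spin": -8.5}, {"x": 0, "y": 0, "z": 0, "spin": -8.5}, {"x": 0, "y": 0, "z": 0, "spin": -8.5}]'

```text
time: 6.95
eef_pos: [0.4392, 0.1082, 0.2103]
tool_rot: [-0.508, 0.862, -0.0, 0.0]
ft_force: [0.2, -0.7, -0.5]
opening: 0.0554
grip_force: 0.0
```

Request:
carry_out --moves '[{"x": 0, "y": 0, "z": 0, "spin": -8.5}, {"x": 0, "y": 0, "z": 0, "spin": -8.5}, {"x": 0, "y": 0, "z": 0, "spin": -8.5}, {"x": 0, "y": 0, "z": 0, "spin": -5}, {"x": 0, "y": 0, "z": 0, "spin": 0}, {"x": 0, "y": 0, "z": 0, "spin": 0}]'

```text
time: 7.55
eef_pos: [0.4392, 0.1082, 0.2103]
tool_rot: [0.713, -0.701, 0.0, -0.0]
ft_force: [0.4, 0.3, -0.8]
opening: 0.0558
grip_force: 0.0
```

Run:
```python
from h import *
s=robot.observe(); print(s['time'],s['eef_pos'],s['tool_rot'],s['joints'])
im,m=snap('wrist','w3.png'); np.savez('w3.npz',**m)
print(-np.array(m['R']).T@m['t'],ray(m,0,0),ray(m,640,400))
c=cv2.imread('pics/scene0.png'); im2,_=snap('scene','sc3.png')
cv2.imwrite('pics/v9.png',np.vstack([im[:,:,::-1]]))
```

```text
7.55 [0.43917424 0.10821991 0.21030378] [ 7.13306658e-01 -7.00852047e-01  9.45443957e-05 -1.04984601e-04] [ 5.57051027e-02  9.99366151e-02 -2.33211379e-01  1.23736577e+00
  1.51970749e-06 -1.53270493e+00]
[0.43969748 0.0339128  0.35281023] [ 0.7805485  -0.07330082  0.        ] [-0.08920656  0.47244695  0.        ]
```

View pics/v9.png

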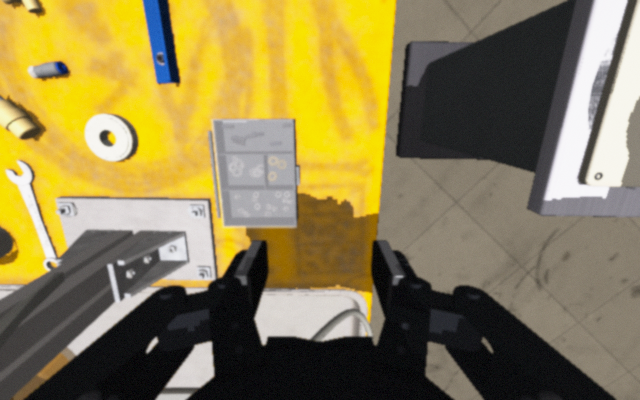

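The case lid corners are at about (215,120), (297,119), (298,228), (223,227). The long flange of the stop ends near (178,82), and the base plate edge is near (212,200).

Run:
```python
from h import *
m=dict(np.load('w3.npz'))
for n,u,v,z in(('lid+x+y',215,120,.033),('lid+x-y',296,119,.033),('lid-x-y',298,228,.033),('lid-x+y',222,227,.033),('latch',299,172,.02),('fl end inner top',179,82,.024),('fl inner bot',178,82,0),('fl inner top v=5',166,3,.024),('plate a',214,200,0),('plate b',212,285,0),('roll',110,137,.015)):
    print(n,ray(m,u,v,z).round(4))
im=cv2.imread('pics/w3.png')
for v in(3,40,70): print(v,im[v,135:195:2].tolist())
for v in(130,215): print(v,im[v,205:230:2].tolist())
```

```text
lid+x+y [0.5516 0.0445 0.033 ]
lid+x-y [0.4647 0.0418 0.033 ]
lid-x-y [0.4629 0.1678 0.033 ]
lid-x+y [0.5539 0.1682 0.033 ]
latch [0.4624 0.1022 0.02  ]
fl end inner top [0.5897 0.0064 0.024 ]
fl inner bot [0.6017 0.0044 0.    ]
fl inner top v=5 [ 0.5936 -0.0664  0.024 ]
plate a [0.573  0.1448 0.    ]
plate b [0.5868 0.2705 0.    ]
roll [0.6806 0.0662 0.015 ]
3 [[0, 226, 248], [0, 220, 247], [2, 224, 248], [44, 215, 245], [152, 142, 154], [190, 97, 39], [189, 96, 29], [194, 101, 35], [192, 96, 34], [187, 96, 34], [193, 97, 31], [164, 80, 23], [67, 35, 10], [47, 24, 10], [43, 22, 12], [37, 16, 2], [40, 50, 63], [32, 148, 202], [43, 197, 242], [40, 205, 246], [30, 212, 248], [4, 212, 247], [21, 216, 248], [38, 214, 247], [60, 213, 247], [67, 215, 248], [50, 216, 248], [39, 218, 248], [32, 218, 248], [46, 218, 248]]
40 [[1, 221, 247], [0, 222, 248], [0, 223, 248], [11, 225, 248], [33, 225, 248], [48, 222, 248], [60, 215, 246], [135, 155, 177], [188, 99, 40], [194, 103, 41], [192, 99, 35], [192, 97, 29], [193, 102, 33], [197, 102, 35], [170, 89, 35], [65, 33, 14], [45, 21, 4], [44, 24, 1
[... 409 characters left out ...]
, 98, 34], [198, 102, 36], [195, 101, 33], [195, 98, 34], [105, 52, 22], [45, 24, 11], [46, 21, 9], [44, 21, 8], [44, 42, 49], [25, 152, 203], [29, 210, 248], [43, 207, 247], [51, 206, 246], [65, 204, 244], [71, 197, 239], [73, 186, 234], [74, 186, 232]]
130 [[72, 196, 240], [88, 186, 231], [102, 173, 217], [114, 186, 224], [168, 203, 224], [160, 157, 160], [145, 140, 140], [145, 142, 141], [145, 138, 139], [163, 159, 161], [176, 171, 170], [173, 170, 168], [176, 172, 173]]
215 [[186, 185, 188], [219, 220, 223], [147, 147, 153], [63, 90, 112], [47, 178, 231], [55, 202, 244], [143, 186, 215], [138, 154, 164], [122, 208, 234], [159, 181, 195], [150, 144, 147], [141, 139, 138], [144, 142, 141]]
```

Run:
```python
from h import *
m=dict(np.load('w3.npz'))
for z,P in((0,[(167.5,3),(173.5,40),(178,70)]),(.024,[(158,3),(164,40),(169,70)])):
    p=np.array([ray(m,u,v,z) for u,v in P]); d=p[2]-p[0]; print(z,p.round(4).tolist(),np.degrees(np.arctan2(d[1],d[0]))-90)
```

```text
0 [[0.6032, -0.0738, 0.0], [0.6014, -0.0386, 0.0], [0.6002, -0.0083, 0.0]] 2.667768385032815
0.024 [[0.6015, -0.0663, 0.024], [0.6001, -0.0335, 0.024], [0.5987, -0.0052, 0.024]] 2.6137463550956284
```

Request:
carry_out --moves '[{"x": 0, "y": 0, "z": 0, "spin": -1.6}, {"x": -1.8, "y": -2.0, "z": 0, "spin": 0}, {"x": -1.8, "y": -2.0, "z": 0, "spin": 0}, {"x": -1.8, "y": -2.0, "z": 0, "spin": 0}, {"x": -1.8, "y": -1.8, "z": 0, "spin": 0}, {"x": 0, "y": 0, "z": 4, "spin": 0}, {"x": 0, "y": 0, "z": 4, "spin": 0}, {"x": 0, "y": 0, "z": 4, "spin": 0}, {"x": 0, "y": 0, "z": 3, "spin": 0}, {"x": 0, "y": 0, "z": 0, "spin": 0}, {"x": 0, "y": 0, "z": 0, "spin": 0}]' --gripper 0.4

```text
time: 8.75
eef_pos: [0.5138, 0.1839, 0.0608]
tool_rot: [0.724, -0.69, -0.0, 0.0]
ft_force: [0.6, 0.2, -0.0]
opening: 0.0344
grip_force: 0.0
```

Request:
carry_out --moves '[{"x": 0, "y": 0, "z": 1, "spin": 0}, {"x": 0, "y": 0, "z": 1, "spin": 0}, {"x": 0, "y": 0, "z": 0.5, "spin": 0}, {"x": 0, "y": 0, "z": 0.3, "spin": 0}, {"x": 0, "y": 0, "z": 0, "spin": 0}]'

```text
time: 9.25
eef_pos: [0.5134, 0.1839, 0.032]
tool_rot: [0.724, -0.69, -0.0, 0.0]
ft_force: [-0.3, 1.0, 0.3]
opening: 0.0342
grip_force: 0.0
```

Request:
carry_out --moves '[{"x": 0, "y": 0, "z": 0.3, "spin": 0}, {"x": 0, "y": 0, "z": 0.3, "spin": 0}, {"x": 0, "y": 0, "z": 0.2, "spin": 0}]'

```text
time: 9.55
eef_pos: [0.5136, 0.1839, 0.0241]
tool_rot: [0.724, -0.69, -0.0, 0.0]
ft_force: [-0.7, -1.3, -0.6]
opening: 0.0345
grip_force: 0.0
```

Request:
carry_out --moves '[{"x": 0, "y": 0, "z": 0.5, "spin": 0}, {"x": 0, "y": 0, "z": 0.8, "spin": 0}, {"x": 0, "y": 0, "z": 0, "spin": 0}]'

```text
time: 9.85
eef_pos: [0.5129, 0.1837, 0.01]
tool_rot: [0.724, -0.69, -0.001, 0.001]
ft_force: [-0.2, -0.2, -0.2]
opening: 0.0345
grip_force: 0.0
```

Request:
carry_out --moves '[{"x": 0.3, "y": 0, "z": 0, "spin": 0}, {"x": 0.3, "y": 0, "z": 0, "spin": 0}, {"x": 0.4, "y": 0, "z": 0, "spin": 0}, {"x": 0.6, "y": 0, "z": 0, "spin": 0}, {"x": 0.8, "y": 0, "z": 0, "spin": 0}, {"x": 0.8, "y": 0, "z": 0, "spin": 0}, {"x": 0.8, "y": 0, "z": 0, "spin": 0}, {"x": 0.8, "y": 0, "z": 0, "spin": 0}, {"x": 0.8, "y": 0, "z": 0, "spin": 0}, {"x": 0.8, "y": 0, "z": 0, "spin": 0}, {"x": 0.8, "y": 0, "z": 0, "spin": 0}, {"x": 0.8, "y": 0, "z": 0, "spin": 0}]'

```text
time: 11.05
eef_pos: [0.5175, 0.1034, 0.0113]
tool_rot: [0.724, -0.69, 0.0, -0.0]
ft_force: [0.2, 1.8, 1.0]
opening: 0.0345
grip_force: 1.1
```

Request:
carry_out --moves '[{"x": 0.8, "y": 0, "z": 0, "spin": 0}, {"x": 0.8, "y": 0, "z": 0, "spin": 0}, {"x": 0.8, "y": 0, "z": 0, "spin": 0}, {"x": 0.8, "y": 0, "z": 0, "spin": 0}, {"x": 0.8, "y": 0, "z": 0, "spin": 0}, {"x": 0.8, "y": 0, "z": 0, "spin": 0}, {"x": 0.6, "y": 0, "z": 0, "spin": 0}, {"x": 0.4, "y": 0, "z": 0, "spin": 0}, {"x": 0, "y": 0, "z": 0, "spin": 0}]'

```text
time: 11.95
eef_pos: [0.5202, 0.0453, 0.0112]
tool_rot: [0.724, -0.69, 0.0, 0.0]
ft_force: [-0.4, 0.2, 0.7]
opening: 0.0345
grip_force: 0.0
```

Run:
```python
from h import *
im,m=snap('scene','sc4.png'); s,ms=snap('side','si4.png')
c=np.array([.605,-.115]);a=np.radians(2.6);R=np.array([[np.cos(a),-np.sin(a)],[np.sin(a),np.cos(a)]])
def W(x,y,z): return [*(c+R@[x,y]),z]
# predicted lid outline, stop outline in scene
for k in('a',):
    o=cv2.resize(im[130:260,260:430,::-1],None,fx=4.7,fy=4.6)
    o=np.ascontiguousarray(o)
    def q(X): u,v=proj(m,X); return (int((u-260)*4.7),int((v-130)*4.6))
    for A,B in(((-.085,0,.024),(0,0,.024)),((0,0,.024),(0,.12,.024)),((0,.12,.024),(0,.12,0)),((-.085,0,.024),(-.085,0,0)),((-.085,-.004,.024),(-.004,-.004,.024))): cv2.line(o,q(W(*A)),q(W(*B)),(0,0,255),1)
    cv2.imwrite('pics/v10.png',o); print(o.shape)
print(robot.observe()['eef_pos'])
```

```text
(598, 799, 3)
[0.52011609 0.04579066 0.01113298]
```

Request:
carry_out --moves '[{"x": 0.6, "y": 0, "z": 0, "spin": 0}, {"x": 0.6, "y": 0, "z": 0, "spin": 0}, {"x": 0.6, "y": 0, "z": 0, "spin": 0}, {"x": 0, "y": 0, "z": 0, "spin": 0}, {"x": -1.5, "y": 0, "z": 0, "spin": 0}, {"x": 0, "y": 0, "z": -4, "spin": 0}, {"x": 0, "y": 0, "z": -4, "spin": 0}, {"x": 0, "y": 0, "z": -4, "spin": 0}, {"x": 0, "y": 0, "z": -4, "spin": 0}, {"x": 0, "y": 0, "z": -4, "spin": 0}]'

```text
time: 13.05
eef_pos: [0.5199, 0.044, 0.2131]
tool_rot: [0.724, -0.69, 0.0, -0.0]
ft_force: [1.0, 0.2, 0.3]
opening: 0.0343
grip_force: 0.0
```

Request:
carry_out --moves '[{"x": 0, "y": 0, "z": 0, "spin": 8.5}, {"x": 0, "y": 0, "z": 0, "spin": 8.5}, {"x": 0, "y": 0, "z": 0, "spin": 8.5}, {"x": 0, "y": 0, "z": 0, "spin": 8.5}, {"x": 0, "y": 0, "z": 0, "spin": 8.5}, {"x": 0, "y": 0, "z": 0, "spin": 8.5}, {"x": 0, "y": 0, "z": 0, "spin": 8.5}, {"x": 0, "y": 0, "z": 0, "spin": 8.5}, {"x": 0, "y": 0, "z": 0, "spin": 8.5}, {"x": 0, "y": 0, "z": 0, "spin": 8.5}, {"x": 0, "y": 0, "z": 0, "spin": 5}, {"x": 0, "y": 0, "z": 0, "spin": 0}]' --gripper 0.65

```text
time: 14.25
eef_pos: [0.5202, 0.0439, 0.2113]
tool_rot: [-0.024, 1.0, 0.0, -0.0]
ft_force: [-0.2, 0.5, 0.2]
opening: 0.0554
grip_force: 0.0
```

Request:
carry_out --moves '[{"x": 1.9, "y": -2.2, "z": 0, "spin": 0}, {"x": 1.9, "y": -2.2, "z": 0, "spin": 0}, {"x": 1.9, "y": -2.2, "z": 0, "spin": 0}, {"x": 2.0, "y": -2.2, "z": 0, "spin": 0}, {"x": 0, "y": 0, "z": 4, "spin": 0}, {"x": 0, "y": 0, "z": 4, "spin": 0}, {"x": 0, "y": 0, "z": 4, "spin": 0}, {"x": 0, "y": 0, "z": 3, "spin": 0}, {"x": 0, "y": 0, "z": 0, "spin": 0}]'

```text
time: 15.15
eef_pos: [0.4454, -0.0475, 0.0584]
tool_rot: [-0.026, 1.0, 0.001, -0.003]
ft_force: [-0.0, 0.8, 0.2]
opening: 0.0554
grip_force: 0.0
```

Request:
carry_out --moves '[{"x": 0, "y": 0, "z": 1, "spin": 0}, {"x": 0, "y": 0, "z": 1, "spin": 0}, {"x": 0, "y": 0, "z": 1, "spin": 0}, {"x": 0, "y": 0, "z": 1, "spin": 0}, {"x": 0, "y": 0, "z": 1, "spin": 0}, {"x": 0, "y": 0, "z": 0, "spin": 0}]'

```text
time: 15.75
eef_pos: [0.447, -0.0484, 0.0101]
tool_rot: [-0.024, 1.0, 0.0, -0.001]
ft_force: [-0.4, 0.2, 0.2]
opening: 0.0555
grip_force: 0.0
```

Request:
carry_out --moves '[{"x": -0.5, "y": 0, "z": 0, "spin": 0}, {"x": -0.4, "y": 0, "z": 0, "spin": 0}, {"x": -0.4, "y": 0, "z": 0, "spin": 0}, {"x": -0.5, "y": 0, "z": 0, "spin": 0}, {"x": -0.6, "y": 0, "z": 0, "spin": 0}, {"x": -0.6, "y": 0, "z": 0, "spin": 0}, {"x": -0.6, "y": 0, "z": 0, "spin": 0}, {"x": -0.6, "y": 0, "z": 0, "spin": 0}, {"x": -0.4, "y": 0, "z": 0, "spin": 0}]'

```text
time: 16.65
eef_pos: [0.4944, -0.0463, 0.0113]
tool_rot: [-0.024, 1.0, -0.0, 0.0]
ft_force: [-2.7, -0.2, 2.8]
opening: 0.0552
grip_force: 1.3
```

Request:
carry_out --moves '[{"x": -0.3, "y": 0, "z": 0, "spin": 0}, {"x": -0.2, "y": 0, "z": 0, "spin": 0}]'

```text
time: 16.85
eef_pos: [0.4989, -0.0461, 0.0112]
tool_rot: [-0.024, 1.0, 0.0, -0.0]
ft_force: [-2.7, -0.2, 1.6]
opening: 0.056
grip_force: 1.2
```

Request:
carry_out --moves '[{"x": -0.1, "y": 0, "z": 0, "spin": 0}, {"x": -0.1, "y": 0, "z": 0, "spin": 0}]'

```text
time: 17.05
eef_pos: [0.5007, -0.046, 0.0112]
tool_rot: [-0.024, 1.0, 0.0, -0.0]
ft_force: [-1.4, -0.9, 0.7]
opening: 0.0558
grip_force: 0.9
```

Request:
carry_out --moves '[{"x": -0.1, "y": 0, "z": 0, "spin": 0}]'

```text
time: 17.15
eef_pos: [0.5017, -0.0459, 0.0113]
tool_rot: [-0.024, 1.0, 0.0, 0.0]
ft_force: [-1.8, -0.0, 0.8]
opening: 0.0558
grip_force: 0.7
```

Request:
carry_out --moves '[{"x": -0.1, "y": 0, "z": 0, "spin": 0}]'

```text
time: 17.25
eef_pos: [0.5021, -0.0458, 0.0112]
tool_rot: [-0.024, 1.0, 0.0, -0.001]
ft_force: [-7.8, -0.2, 4.5]
opening: 0.0556
grip_force: 3.4
```

Request:
carry_out --moves '[{"x": -0.1, "y": 0, "z": 0, "spin": 0}]'

```text
time: 17.35
eef_pos: [0.5022, -0.0457, 0.011]
tool_rot: [-0.024, 1.0, 0.0, -0.001]
ft_force: [-10.6, -0.1, 6.9]
opening: 0.0555
grip_force: 5.3
```

Request:
carry_out --moves '[{"x": 0.5, "y": 0, "z": 0, "spin": 0}, {"x": 1.3, "y": 0, "z": 0, "spin": 0}, {"x": 0, "y": 0, "z": -4, "spin": 0}, {"x": 0, "y": 0, "z": -4, "spin": 0}, {"x": 0, "y": 0, "z": -4, "spin": 0}, {"x": 0, "y": 0, "z": -4, "spin": 0}, {"x": 0, "y": 0, "z": -4, "spin": 0}, {"x": -1.7, "y": 2, "z": 0, "spin": 0}, {"x": -1.7, "y": 2, "z": 0, "spin": 0}, {"x": -1.7, "y": 2, "z": 0, "spin": 0}, {"x": -1.7, "y": 2.1, "z": 0, "spin": 0}]' --gripper 0.5

```text
time: 18.45
eef_pos: [0.5498, 0.0381, 0.2115]
tool_rot: [-0.024, 1.0, 0.0, 0.0]
ft_force: [0.3, -1.1, 0.9]
opening: 0.0425
grip_force: 0.0
```

Request:
carry_out --moves '[{"x": 0, "y": 0, "z": 0, "spin": -8.5}, {"x": 0, "y": 0, "z": 0, "spin": -8.5}, {"x": 0, "y": 0, "z": 0, "spin": -8.5}, {"x": 0, "y": 0, "z": 0, "spin": -8.5}, {"x": 0, "y": 0, "z": 0, "spin": -8.5}, {"x": 0, "y": 0, "z": 0, "spin": -8.5}, {"x": 0, "y": 0, "z": 0, "spin": -8.5}, {"x": 0, "y": 0, "z": 0, "spin": -8.5}, {"x": 0, "y": 0, "z": 0, "spin": -8.5}, {"x": 0, "y": 0, "z": 0, "spin": -8.5}, {"x": 0, "y": 0, "z": 0, "spin": -5}, {"x": 0, "y": 0, "z": 0, "spin": 0}]'

```text
time: 19.65
eef_pos: [0.5492, 0.0374, 0.2112]
tool_rot: [0.724, -0.689, 0.0, -0.0]
ft_force: [-0.8, -0.4, -0.5]
opening: 0.0426
grip_force: 0.0
```

Run:
```python
from h import *
s=robot.observe(); print(s['eef_pos'],s['tool_rot'])
im,m=snap('wrist','w5.png'); np.savez('w5.npz',**m)
S,ms=snap('scene','sc5.png')
c=np.array([.605,-.115]);a=np.radians(2.6);R=np.array([[np.cos(a),-np.sin(a)],[np.sin(a),np.cos(a)]])
def W(x,y,z): return [*(c+R@[x,y]),z]
print('predicted lid corners if x-parked, y=73:',[proj(m,W(-.044+i,.073+j,.033)).round(0).tolist() for i,j in((-.045,-.063),(.045,-.063),(.045,.063),(-.045,.063))])
print('stop',[proj(m,W(*p)).round(0).tolist() for p in((0,.12,.024),(0,0,.024),(-.085,0,.024))])
```

```text
[0.54920668 0.0373743  0.21123982] [ 7.24385570e-01 -6.89395045e-01  4.23954124e-05 -1.29856148e-04]
predicted lid corners if x-parked, y=73: [[360.0, 38.0], [269.0, 38.0], [274.0, 163.0], [354.0, 164.0]]
stop [[276.0, 148.0], [271.0, 29.0], [355.0, 29.0]]
```

View pics/w5.png

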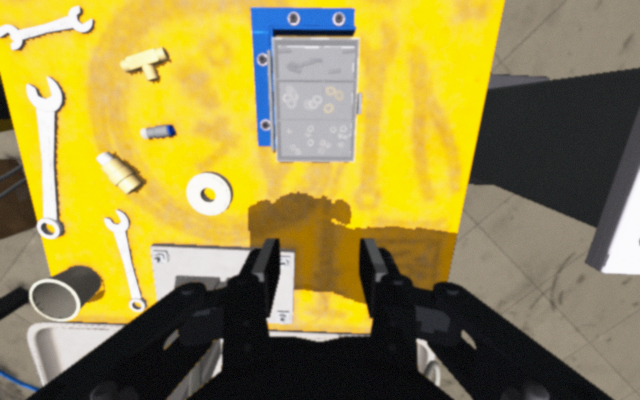

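The case sits square against the long flange, with lid corners at (273,38), (358,38), (355,162) and (278,162). A small gap remains to the short flange (v≈30). Next is the final end push.

Request:
carry_out --moves '[{"x": 0, "y": 0, "z": 4, "spin": 0}, {"x": 0, "y": 0, "z": 4, "spin": 0}, {"x": 0, "y": 0, "z": 4, "spin": 0}, {"x": 0, "y": 0, "z": 3, "spin": 0}, {"x": 0, "y": 0, "z": 1.5, "spin": 0}, {"x": 0, "y": 0, "z": 1, "spin": 0}, {"x": 0, "y": 0, "z": 0.5, "spin": 0}, {"x": 0, "y": 0, "z": 0.5, "spin": 0}, {"x": 0, "y": 0, "z": 0.5, "spin": 0}]'

```text
time: 20.65
eef_pos: [0.5503, 0.0374, 0.0218]
tool_rot: [0.724, -0.69, 0.001, -0.0]
ft_force: [-0.3, -0.8, 0.1]
opening: 0.0426
grip_force: 0.0
```

Request:
carry_out --moves '[{"x": 0, "y": 0, "z": 0.5, "spin": 0}, {"x": 0, "y": 0, "z": 0.5, "spin": 0}, {"x": 0, "y": 0, "z": 0, "spin": 0}, {"x": 0.3, "y": 0, "z": 0, "spin": 0}, {"x": 0.3, "y": 0, "z": 0, "spin": 0}]'

```text
time: 21.15
eef_pos: [0.5502, 0.0313, 0.0115]
tool_rot: [0.724, -0.69, 0.0, -0.0]
ft_force: [0.3, 0.6, -0.8]
opening: 0.0425
grip_force: 0.0
```

Request:
carry_out --moves '[{"x": 0.2, "y": 0, "z": 0, "spin": 0}, {"x": 0.2, "y": 0, "z": 0, "spin": 0}]'

```text
time: 21.35
eef_pos: [0.5502, 0.0274, 0.0114]
tool_rot: [0.724, -0.69, -0.0, -0.0]
ft_force: [-1.1, 1.2, 0.8]
opening: 0.0427
grip_force: 1.2
```

Request:
carry_out --moves '[{"x": 0.2, "y": 0, "z": 0, "spin": 0}]'

```text
time: 21.45
eef_pos: [0.5502, 0.0256, 0.0114]
tool_rot: [0.724, -0.69, -0.0, -0.0]
ft_force: [-1.8, 3.2, 1.8]
opening: 0.043
grip_force: 1.4
```

Request:
carry_out --moves '[{"x": 0.2, "y": 0, "z": 0, "spin": 0}, {"x": 0.2, "y": 0, "z": 0, "spin": 0}]'

```text
time: 21.65
eef_pos: [0.5504, 0.0215, 0.0114]
tool_rot: [0.724, -0.69, -0.0, -0.0]
ft_force: [-0.9, 2.3, 1.5]
opening: 0.0426
grip_force: 1.6
```

Request:
carry_out --moves '[{"x": 0.2, "y": 0, "z": 0, "spin": 0}]'

```text
time: 21.75
eef_pos: [0.5506, 0.0197, 0.0113]
tool_rot: [0.724, -0.69, -0.0, -0.0]
ft_force: [0.3, 12.2, 2.4]
opening: 0.0428
grip_force: 6.2
```

Request:
carry_out --moves '[{"x": 0.1, "y": 0, "z": 0, "spin": 0}]'

```text
time: 21.85
eef_pos: [0.5506, 0.0197, 0.0113]
tool_rot: [0.724, -0.69, -0.001, -0.001]
ft_force: [-0.8, 13.5, 3.3]
opening: 0.0425
grip_force: 6.8
```

Request:
carry_out --moves '[{"x": 0.1, "y": 0, "z": 0, "spin": 0}]'

```text
time: 21.95
eef_pos: [0.5506, 0.0196, 0.0113]
tool_rot: [0.724, -0.689, -0.002, -0.002]
ft_force: [0.1, 19.3, 3.5]
opening: 0.0427
grip_force: 9.4
```

Request:
carry_out --moves '[{"x": 0.1, "y": 0, "z": 0, "spin": 0}]'

```text
time: 22.05
eef_pos: [0.5506, 0.0196, 0.0114]
tool_rot: [0.725, -0.689, -0.002, -0.003]
ft_force: [-0.3, 25.5, 3.9]
opening: 0.0424
grip_force: 12.1
```

Request:
carry_out --moves '[{"x": -0.5, "y": 0, "z": 0, "spin": 0}, {"x": -1.3, "y": 0, "z": 0, "spin": 0}, {"x": 0, "y": 0, "z": -4, "spin": 0}, {"x": 0, "y": 0, "z": -4, "spin": 0}, {"x": 0, "y": 0, "z": -4, "spin": 0}, {"x": 0, "y": 0, "z": -4, "spin": 0}, {"x": 0, "y": 0, "z": -4, "spin": 0}, {"x": 2.3, "y": 1.8, "z": 0, "spin": 0}, {"x": 2.3, "y": 1.8, "z": 0, "spin": 0}, {"x": 2.3, "y": 1.8, "z": 0, "spin": 0}, {"x": 2.2, "y": 1.8, "z": 0, "spin": 0}]' --gripper 0.65

```text
time: 23.15
eef_pos: [0.4817, -0.0605, 0.2113]
tool_rot: [0.724, -0.69, 0.0, 0.0]
ft_force: [0.1, -0.4, -0.4]
opening: 0.056
grip_force: 0.0
```

Request:
carry_out --moves '[{"x": 0, "y": 0, "z": 0, "spin": 8.5}, {"x": 0, "y": 0, "z": 0, "spin": 8.5}, {"x": 0, "y": 0, "z": 0, "spin": 8.5}, {"x": 0, "y": 0, "z": 0, "spin": 8.5}, {"x": 0, "y": 0, "z": 0, "spin": 8.5}, {"x": 0, "y": 0, "z": 0, "spin": 8.5}, {"x": 0, "y": 0, "z": 0, "spin": 8.5}, {"x": 0, "y": 0, "z": 0, "spin": 8.5}, {"x": 0, "y": 0, "z": 0, "spin": 8.5}, {"x": 0, "y": 0, "z": 0, "spin": 8.5}, {"x": 0, "y": 0, "z": 0, "spin": 5}, {"x": 0, "y": 0, "z": 0, "spin": 0}]'

```text
time: 24.35
eef_pos: [0.4824, -0.0597, 0.2112]
tool_rot: [-0.024, 1.0, -0.0, -0.0]
ft_force: [0.3, -0.1, 0.2]
opening: 0.0557
grip_force: 0.0
```

Request:
carry_out --moves '[{"x": 0, "y": 0, "z": 4, "spin": 0}, {"x": 0, "y": 0, "z": 4, "spin": 0}, {"x": 0, "y": 0, "z": 4, "spin": 0}, {"x": 0, "y": 0, "z": 3, "spin": 0}, {"x": 0, "y": 0, "z": 1.5, "spin": 0}, {"x": 0, "y": 0, "z": 1, "spin": 0}, {"x": 0, "y": 0, "z": 0.5, "spin": 0}, {"x": 0, "y": 0, "z": 0, "spin": 0}]'

```text
time: 25.15
eef_pos: [0.4824, -0.0599, 0.0313]
tool_rot: [-0.025, 1.0, -0.0, -0.0]
ft_force: [-0.7, 0.3, 0.9]
opening: 0.0551
grip_force: 0.0
```

Request:
carry_out --moves '[{"x": 0, "y": 0, "z": 1, "spin": 0}, {"x": 0, "y": 0, "z": 1, "spin": 0}, {"x": -0.5, "y": 0, "z": 0, "spin": 0}, {"x": -0.5, "y": 0, "z": 0, "spin": 0}, {"x": -0.4, "y": 0, "z": 0, "spin": 0}, {"x": -0.3, "y": 0, "z": 0, "spin": 0}]'

```text
time: 25.75
eef_pos: [0.5001, -0.0591, 0.0115]
tool_rot: [-0.024, 1.0, -0.0, 0.0]
ft_force: [0.3, -0.0, -0.3]
opening: 0.0553
grip_force: 0.0
```

Request:
carry_out --moves '[{"x": -0.1, "y": 0, "z": 0, "spin": 0}]'

```text
time: 25.85
eef_pos: [0.5009, -0.059, 0.0114]
tool_rot: [-0.024, 1.0, -0.0, 0.0]
ft_force: [-0.4, 0.7, -0.0]
opening: 0.0554
grip_force: 0.0
```

Request:
carry_out --moves '[{"x": -0.1, "y": 0, "z": 0, "spin": 0}]'

```text
time: 25.95
eef_pos: [0.5014, -0.0589, 0.0113]
tool_rot: [-0.024, 1.0, -0.0, 0.0]
ft_force: [-0.1, 0.3, 0.6]
opening: 0.0559
grip_force: 0.0
```

Request:
carry_out --moves '[{"x": -0.1, "y": 0, "z": 0, "spin": 0}]'

```text
time: 26.05
eef_pos: [0.5023, -0.0589, 0.0113]
tool_rot: [-0.024, 1.0, 0.0, -0.0]
ft_force: [-0.7, 1.7, 0.5]
opening: 0.0555
grip_force: 0.5
```

Request:
carry_out --moves '[{"x": -0.1, "y": 0, "z": 0, "spin": 0}]'

```text
time: 26.15
eef_pos: [0.5025, -0.0588, 0.0112]
tool_rot: [-0.024, 1.0, 0.0, -0.001]
ft_force: [-6.5, 0.1, 4.4]
opening: 0.0556
grip_force: 3.1
```

Request:
carry_out --moves '[{"x": -0.1, "y": 0, "z": 0, "spin": 0}, {"x": 0.4, "y": 0, "z": 0, "spin": 0}, {"x": 1.5, "y": 0, "z": 0, "spin": 0}, {"x": 1.5, "y": 0, "z": 0, "spin": 0}, {"x": 0, "y": 0, "z": -4, "spin": 0}, {"x": 0, "y": 0, "z": -4, "spin": 0}, {"x": 0, "y": 0, "z": -4, "spin": 0}, {"x": 0, "y": 0, "z": -4, "spin": 0}, {"x": 0, "y": 0, "z": -4, "spin": 0}, {"x": 0, "y": 0, "z": 0, "spin": 0}, {"x": 0, "y": 0, "z": 0, "spin": 0}]'

```text
time: 27.25
eef_pos: [0.4707, -0.0606, 0.212]
tool_rot: [-0.024, 1.0, -0.0, 0.001]
ft_force: [0.7, 0.8, -0.9]
opening: 0.0551
grip_force: 0.0
```

Run:
```python
from h import *
s=robot.observe(); print(s['time'],s['eef_pos'],s['ft_force'],np.abs(s['joint_velocities']).max())
im,m=snap('wrist','w6.png')
c=np.array([.605,-.115]);a=np.radians(2.6);R=np.array([[np.cos(a),-np.sin(a)],[np.sin(a),np.cos(a)]])
def W(x,y,z): return [*(c+R@[x,y]),z]
# sample colour along stop-frame y lines across short flange / long flange at lid height
def line(f,vals):
    for q in vals:
        u,v=proj(m,f(q))
        if 0<=u<639 and 0<=v<399: print(round(q*1e3),(int(u),int(v)),im[int(round(v)),int(round(u))].tolist())
print('y scans');[ (print('x',x),line(lambda q:W(x,q,.024),np.arange(-.012,.012,.002))) for x in(-.075,-.02)]
print('x scans');[ (print('y',y),line(lambda q:W(q,y,.024),np.arange(-.01,.012,.002))) for y in(.02,.1)]
# bystanders: scene diff outside the case/arm
a0=cv2.imread('pics/scene0.png').astype(int); n,_=snap('scene','sc6.png'); d=np.abs(a0-n[:,:,::-1]).sum(2)
for k,(u,v) in dict(jar=(412,215),tapem=(318,268),coil=(365,247),roll=(326,158)).items(): print(k,d[v-12:v+12,u-12:u+12].mean())
```

```text
27.25 [ 0.47070175 -0.06058575  0.21203668] [ 0.72009142  0.75119477 -0.93570722] 0.04167363504971484
y scans
x -0.075
-12 (260, 222) [63, 61, 66]
-10 (262, 222) [65, 65, 68]
-8 (264, 222) [105, 101, 107]
-6 (265, 222) [158, 155, 175]
-4 (267, 222) [116, 126, 173]
-2 (268, 222) [100, 141, 210]
0 (270, 222) [186, 190, 210]
2 (272, 222) [176, 176, 184]
4 (273, 222) [152, 154, 159]
6 (275, 222) [160, 161, 165]
8 (277, 222) [180, 180, 184]
10 (278, 222) [185, 184, 189]
x -0.02
-12 (263, 262) [10, 10, 8]
-10 (264, 262) [11, 8, 13]
-8 (266, 262) [15, 21, 33]
-6 (267, 262) [32, 72, 145]
-4 (269, 262) [36, 96, 185]
-2 (270, 262) [81, 130, 208]
0 (272, 262) [126, 157, 209]
2 (274, 262) [160, 164, 172]
4 (275, 262) [154, 154, 158]
6 (277, 262) [163, 162, 165]
8 (278, 262) [177, 175, 179]
10 (280, 262) [171, 169, 174]
x scans
y 0.02
-10 (288, 269) [155, 153, 158]
-8 (288, 270) [154, 155, 158]
-6 (288, 271) [155, 155, 159]
-4 (288, 273) [155, 158, 160]
-2 (288, 274) [158, 158, 162]
0 (288, 275) [160, 162, 168]
2 (288, 277) [166, 173, 192]
4 (288, 278) [142, 157, 183]
6 (288, 279) [132, 140, 156]
8 (288, 281) [153, 155, 159]
10 (288, 282) [196, 181, 131]
y 0.1
-10 (349, 269) [153, 153, 156]
-8 (349, 270) [151, 151, 156]
-6 (349, 272) [154, 155, 159]
-4 (349, 273) [153, 156, 159]
-2 (349, 274) [157, 155, 160]
0 (349, 276) [161, 160, 168]
2 (349, 277) [159, 173, 201]
4 (349, 278) [149, 162, 187]
6 (349, 280) [130, 138, 154]
8 (349, 281) [142, 146, 155]
10 (349, 282) [163, 158, 170]
jar 11.23611111111111
tapem 12.833333333333334
coil 10.942708333333334
roll 13.76388888888889
```

The lid meets both flanges with no gap, the two scans on each side agree so the case is square, and the bystanders haven't moved. The arm is clear, so I'm handing in.

```bash
python3 -c "
from rig import robot
print(robot.close_job())"
```

```text
the job is handed in; nothing more can be done
None
```

I pushed the case along the table until it was parked square against both flanges of the blue corner stop, the jar, tape measure, coil and tape roll were left where they stood, and I handed the job in with the arm clear; the hand-in gave no verdict back.

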